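Check the tower blocks with the pin gauge and sort out the reject

ROBOT

A 6-joint arm with a two-finger parallel gripper is mounted at the origin on the work surface. World frame = base frame: x ahead of the robot, y to its left, z up, the work surface at z = 0. Lengths are in m, angles in rad, forces in N, time in s.
With the tool pointing down it reaches from about 0.425 to 0.95 m from the base axis. Payload 3.5 kg.
Tool frame: the origin (TCP) lies on the centre line of the jaws, within the pads' length; the fingertips stand ahead of it and the grasp point (between the pads) lies 11 mm behind it (tips_ahead is the z of the fingertips in the tool frame, in m); z points along the fingers, y is the direction in which the jaws open and shut (so a half turn about z gives the same grasp; the last joint's range is limited). The gripper opens to 85 mm and grips with 20 to 120 N. Pads are 22 mm wide; open, the fingers measure 114 mm over their backs; the gripper's body (76 mm by 85 mm) begins 54 mm behind the grasp point. The pads swing forward as they close: fully open they stand 13 mm farther back than shut.
Start: joints at [1.105, 0.286, 1.577, -0, 1.279, -0.15], TCP at [0.21, 0.642, 0.239] pointing down, gripper open.
Joint ranges: [-2.77, 2.77], [-0.9, 2.22], [0.21, 2.48], [-1.53, 4.67], [0.24, 2.81], [-2.84, 2.84]. Speed limits (rad/s): [2.79, 2.79, 3.14, 3.14, 3.14, 3.14].

INTERFACE

Orientations are given as a unit quaternion [x, y, z, w].
In Python, from plant import * gives the robot as it stands. The module is installed in compiled form; this text tells all that it offers.
- The arm moves only by the tool move_arm, never from a script. Its arguments are lists of equal length, an entry for each row: "linear": the shift along the world's x, y, z in m, a list of three; "twist": the turn, a rotation vector about the world's x, y, z in degrees, a list of three. A call has 1 to 20 rows; each row shifts and turns the pose as measured when the row begins; what a row does not reach is not made up. A row lasts 1/12 s, in which the tool goes at most 41.7 mm and 7.16 degrees, less where a joint would pass 70% of its speed; a pose out of reach is approached as far as the arm can. A call is refused whole if a number of a shift passes 0.0417 or a number of a turn 7.16, either way. A call with a gripper value outside its range is refused whole. "grip" is the opening, from 0 (shut) to 1 (fully open), set as the call begins (left out, the last holds). The fingers move at their own pace and stop on an object; "force" is the grip in N (left out, the last holds). Time passes only in rows, so rows that do not move let the fingers close. It gives the time, the measured TCP pose, the force and the opening at its end, in the units of the state.
- get_state(): the state, without advancing time (a new reading comes with each control period).
- read_camera(name): name is "scene" or "top"; returns a dict with "img" (420x560x3 uint8, blue, green, red), "depth" (420x560 float32, m along the optical axis (not along the pixel's ray), 0 where there is no reading), "fx", "fy", "cx", "cy" (pixels), "rvec" (rotation vector, rad) and "tvec" (3), from world to camera coordinates, as OpenCV has them. Camera axes: x right, y down, z forward; pixel columns grow to the right and rows downward; lengths in m; the calibration is good to about 2 mm. A picture is of the moment at which its call begins.
- sign_off(): hands the job in, once; it reports no verdict.
The state is a dict: "time": time; "qpos": joint angles; "dq": joint speeds; "joint_efforts": joint torques, N m; "eef_pos": TCP position; "tcp_rot": TCP orientation; "contact_force": force on the tool from outside, world axes, zero at the start; "wrist_torque": the same for the moment, N m; "opening": opening from 0.0 (shut) to 1.0 (fully open).
Only numpy, scipy, OpenCV 4.12 (cv2) and the standard library are available. Lean on these libraries where they do the work, as an engineer would, in place of code of your own. Each camera call takes 0.05 s, during which the arm holds its last target.

TASK

Exactly one of the two model tower blocks has a hole right for its mounting rod: take the pin gauge from its leaning stand and try it in the holes to find the one that it goes into fully home, collar down on the block. Leave it standing in that block, which stays upright where it is, and set the other block down upright in the red reject tray without dropping it. Leave the other things on the bench alone.

Things in the scene. Friction and masses are not known exactly. Their poses are not given: they have to be found in the camera images.
- gauge_grip (a point): Pin gauge: blue round handle 26 mm across and 70 mm long (white band near its end), below it a dark steel collar 36 mm across and 6 mm thick, below that a bright steel pin 18 mm across and 45 mm long, its last 7 mm tapering to 10 mm at the tip. Mass about 0.16 kg. All parts lie on one axis. This point is the middle of the handle; its z axis runs along the gauge from pin to handle end. At the start it stands, pin in, in the leaning stand, collar resting on the stand's face.
- gauge_collar (a point): The gauge's collar: centre of its underside, where the 45 mm pin begins, 41 mm from the handle's middle. Same axes as gauge_grip.
- gauge_tip (a point): The tip of the gauge's pin, 45 mm below the collar's underside. Same axes.
- stand_mouth (a point): Fixed wooden gauge stand, about 125 x 100 mm on the bench, whose bored block leans 30 degrees from vertical towards its own -x side, roughly towards the robot. This point is the mouth of its bore (22 mm wide, 50 mm deep), about 69 mm above the bench; its axes are the stand's: z is up, and the bore and the gauge in it point up along (-0.5, 0, 0.866) in these axes. The gauge must be drawn out along that line.
- tray_in (a point): Fixed flat red reject tray, 190 mm along its x, 130 mm along its y, rim 16 mm above the bench, walls 5 mm thick, so 180 x 120 mm inside. This point is the centre of its inner floor, 5 mm above the bench.
- block_sand_center (a point): Sand-yellow model tower block with a pattern of stones, 56 mm along its x, 80 mm along its y, 60 mm high, about 0.34 kg, standing upright on the bench, vertical hole in its top. This point is its centre, 30 mm above its underside; z is up. It is hollow and holds a loose-fitting liner, hidden but for what shows down the hole, that rattles a little.
- block_sand_hole (a point): Centre of the mouth of the hole in the top face of the sand-yellow block, 60 mm above its underside. The mouth is 21 mm wide on every block. In a block that is right the hole takes the whole 45 mm pin, until the collar lies on the block's top; in one that is wrong it narrows to about 12 mm at 12 mm below the top, and the pin stops there with the collar some 30 mm above the block. Which block is right changes from one start to the next.
- block_rust_center (a point): Rust-red model tower block with a pattern of stones, 56 mm along its x, 80 mm along its y, 60 mm high, about 0.34 kg, standing upright on the bench, vertical hole in its top. This point is its centre, 30 mm above its underside; z is up. It is hollow and holds a loose-fitting liner, hidden but for what shows down the hole, that rattles a little.
- block_rust_hole (a point): Centre of the mouth of the hole in the top face of the rust-red block, 60 mm above its underside. The mouth is 21 mm wide on every block. In a block that is right the hole takes the whole 45 mm pin, until the collar lies on the block's top; in one that is wrong it narrows to about 12 mm at 12 mm below the top, and the pin stops there with the collar some 30 mm above the block. Which block is right changes from one start to the next.
- glue_jar: pale glue jar with a white lid, 60 mm across, 70 mm tall; a bystander; origin at the centre of its underside.
- tape_measure: black tape measure with a yellow face, 62 x 30 x 60 mm; a bystander; origin at the centre of its underside.
- screwdriver: screwdriver with a pale wooden handle, lying flat; a bystander.
- model_tower: finished model stone tower with a grey pyramid roof, 55 x 55 mm, 145 mm tall; a bystander; origin at the centre of its underside.
Not all that is in view belongs to the job. Of the things that look like the part that bears gauge_grip, the largest one is meant.

How it is judged:
By the outcome, as a careful person would: the job done as asked, in the order asked, and still so for the second after the job is handed in, with the robot touching nothing.
It also fails if it takes over 61 s, if anything falls off the work surface, if the arm or the gripper's body presses on something with over 40 N, if the wrist force passes 120 N, or if a joint passes its speed limit or range.

## Working session

There is one attempt and no reset: what is moved stays moved. The work goes in short steps, Python scripts to look and compute and a tool call to move; the robot and the scene stay as the last step left them, time stands still between calls to the robot, and variables do not carry over. Pictures are saved under pics/ and viewed, and the job is handed in when it is done.

Besides the shell and the picture viewer there is one more tool, called in YAML: its name, and indented under it one key for each argument. move_arm: Moves the arm, as the interface text tells. Its arguments: {"type":"object","properties":{"linear":{"type":"array","items":{"type":"array","items":{"type":"number"}}},"twist":{"type":"array","items":{"type":"array","items":{"type":"number"}}},"grip":{"type":"number"},"force":{"type":"number"}},"required":["linear","twist"]}

```bash
mkdir -p pics; ls
python3 - <<'E'
from plant import *
import cv2,numpy as np
s=get_state();print(s)
for n in("scene","top"):
    c=read_camera(n);cv2.imwrite(f"pics/{n}0.png",c["img"]);np.savez(f"{n}0.npz",**c)
    R=cv2.Rodrigues(np.array(c["rvec"]))[0];print(n,c["fx"],c["cx"],c["cy"],-R.T@np.array(c["tvec"]).ravel(),R.round(3))
E
```

```text
pics
{'time': 0.0, 'qpos': array([ 1.10502428e+00,  2.87210585e-01,  1.57819437e+00,  5.20879830e-06,
        1.27860405e+00, -1.50043742e-01]), 'dq': array([ 0.00064804,  0.00038624, -0.00214324,  0.00112747,  0.00035609,
       -0.00018314]), 'joint_efforts': array([ 1.63241398e-04, -4.05992067e+01, -2.92616719e+01, -9.09144273e-05,
        5.84724228e-03, -9.58232448e-06]), 'eef_pos': array([0.20929858, 0.64105123, 0.23790781]), 'tcp_rot': array([ 1.57209907e-01,  9.87564471e-01, -1.15059761e-03, -3.68531806e-04]), 'contact_force': array([ 0.32383603,  0.22960052, -0.58857875]), 'wrist_torque': array([0.00234384, 0.04917775, 0.01041585]), 'opening': 1.0025549217326775}
scene 421.124381166904 283.62439031727075 208.87154082174618 [ 1.19367229 -0.22308988  0.86531656] [[ 0.269  0.963 -0.013]
 [ 0.744 -0.216 -0.632]
 [-0.612  0.16  -0.775]]
top 452.52250628928005 284.38388182947153 210.13735128615 [ 0.46420906 -0.0549462   1.11011116] [[ 0.009 -1.    -0.005]
 [-0.993 -0.008 -0.12 ]
 [ 0.12   0.006 -0.993]]
```

View pics/scene0.png

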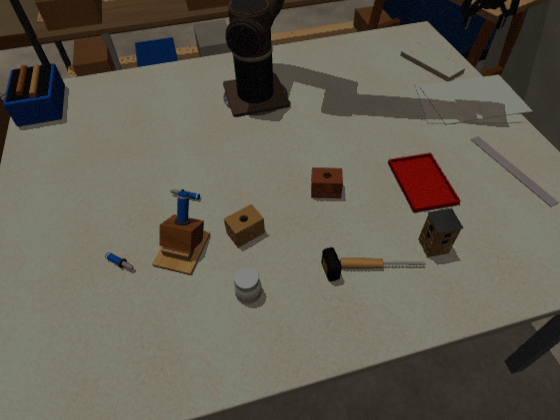

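View pics/top0.png

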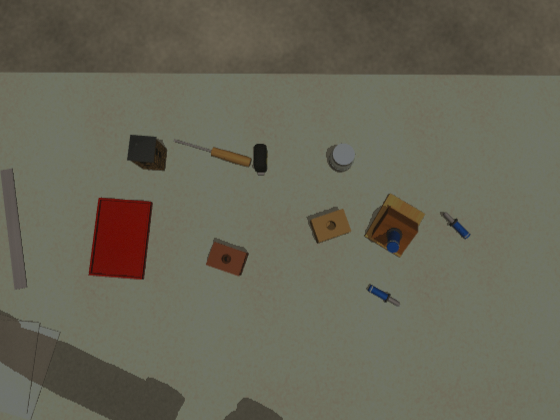

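```bash
cat > h.py <<'E'
import cv2,numpy as np
from scipy.spatial.transform import Rotation as Rn
def geo(c):
    R=cv2.Rodrigues(np.array(c["rvec"]).ravel())[0];t=np.array(c["tvec"]).ravel();return R,-R.T@t
def ray(c,uv):
    R,o=geo(c);uv=np.atleast_2d(uv).astype(float)
    d=np.c_[(uv[:,0]-c["cx"])/c["fx"],(uv[:,1]-c["cy"])/c["fy"],np.ones(len(uv))]@R
    return o,d
def onplane(c,uv,z):
    o,d=ray(c,uv);return o+d*((z-o[2])/d[:,2])[:,None]
def cloud(c,m):
    v,u=np.nonzero(m&(c["depth"]>0));o,d=ray(c,np.c_[u,v]);return o+d*c["depth"][v,u][:,None],np.c_[u,v]
def proj(c,P):
    return cv2.projectPoints(np.atleast_2d(P).astype(float),np.array(c["rvec"]),np.array(c["tvec"]),np.array([[c["fx"],0,c["cx"]],[0,c["fy"],c["cy"]],[0,0,1.]]),None)[0][:,0]
def load(n):return dict(np.load(n))
E
python3 - <<'E'
from h import *
for n in("top0","scene0"):
    c=load(n+".npz")
    c={k:(v if v.ndim else float(v)) for k,v in c.items()}
    hsv=cv2.cvtColor(c["img"],cv2.COLOR_BGR2HSV)
    allm=np.ones(hsv.shape[:2],bool);
    rois={"top0":dict(sand=(305,200,355,248),rust=(200,236,255,280),stand=(360,190,430,260),tray=(85,190,160,285)),
     "scene0":dict(sand=(218,200,272,248),rust=(304,160,350,205),stand=(150,180,215,275),tray=(380,145,465,215))}[n]
    for k,(a,b,e,f) in rois.items():
        m=np.zeros_like(allm);m[b:f,a:e]=1
        P,uv=cloud(c,m)
        if k in("sand","rust"):
            s=(P[:,2]>.05)&(P[:,2]<.07);print(n,k,"top z",np.median(P[s,2]),s.sum())
            mm=np.zeros(allm.shape,np.uint8);mm[uv[s][:,1],uv[s][:,0]]=255
            q=onplane(c,uv[s],.06)[:,:2]
            r=cv2.minAreaRect((q*1000).astype(np.float32));print(r, cv2.boxPoints(r).round(1).tolist())
            # hole: dark
            g=hsv[...,2].copy();g[mm==0]=255
        if k=="tray":
            s=(hsv[uv[:,1],uv[:,0],1]>150)
            q=onplane(c,uv[s],.016)[:,:2];print(n,k,cv2.minAreaRect((q*1000).astype(np.float32)),np.percentile(P[s,2],[5,50,95]))
        if k=="stand":
            h=hsv[uv[:,1],uv[:,0]]
            s=(h[:,0]>95)&(h[:,0]<130)&(h[:,1]>120)&(P[:,2]>.07)
            Q=P[s];print(n,"handle",s.sum(),Q.mean(0),Q.min(0),Q.max(0))
            w,V=np.linalg.eigh(np.cov(Q.T));print(w,V[:,2])
            s=(P[:,2]<.02)&(h[:,1]>110)&(h[:,0]<30)
            print("standbase",cv2.minAreaRect((P[s][:,:2]*1000).astype(np.float32)))
E
python3 - <<'E'
import cv2
t=cv2.imread('pics/top0.png');s=cv2.imread('pics/scene0.png')
a=cv2.resize(t[185:265,350:430],(400,400),interpolation=2);b=cv2.resize(s[180:275,135:230],(400,400),interpolation=2)
c=cv2.resize(t[195:285,195:360],(400,200));d=cv2.resize(s[155:250,210:355],(400,200))
import numpy as np
cv2.imwrite('pics/c0.png',np.vstack([np.hstack([a,b]),np.hstack([c,d])]))
E
```

```text
top0 sand top z 0.05904745706632741 792
((556.5904541015625, -155.9446258544922), (56.75331115722656, 81.07367706298828), 19.548765182495117) [[516.2999877929688, -127.19999694824219], [543.4000244140625, -203.60000610351562], [596.9000244140625, -184.60000610351562], [569.7999877929688, -108.19999694824219]]
top0 rust top z 0.05945144703672156 807
((477.28924560546875, 85.46768951416016), (81.41327667236328, 56.573699951171875), 71.75961303710938) [[437.70001220703125, 55.70000076293945], [491.3999938964844, 38.0], [516.9000244140625, 115.30000305175781], [463.20001220703125, 133.0]]
top0 handle 170 [ 0.51646819 -0.28713839  0.1212019 ] [ 0.49409868 -0.30787362  0.07822122] [ 0.54352375 -0.27017665  0.14118903]
[2.58536639e-05 3.40990491e-05 5.41795098e-04] [-0.57202047  0.31148432  0.75879517]
standbase ((564.6170043945312, -316.91607666015625), (98.58575439453125, 125.14849853515625), 59.08506774902344)
top0 tray ((526.6425170898438, 349.01995849609375), (132.28684997558594, 187.64552307128906), 85.96151733398438) [0.00126259 0.00503624 0.01547012]
scene0 sand top z 0.059788509822
[... 333 characters left out ...]
.33869934082031), (78.92520141601562, 66.07533264160156), 71.9593734741211) [[438.3999938964844, 56.0], [501.20001220703125, 35.599998474121094], [525.5999755859375, 110.5999984741211], [462.79998779296875, 131.10000610351562]]
scene0 handle 286 [ 0.52639856 -0.29173697  0.11029859] [ 0.49601117 -0.31242005  0.07265305] [ 0.54496179 -0.27193991  0.14261176]
[1.44488386e-05 4.57193456e-05 4.75528235e-04] [-0.46814659  0.26020699  0.84447089]
standbase ((567.008056640625, -319.5029602050781), (99.06737518310547, 122.80644989013672), 58.76723098754883)
scene0 tray ((532.9978637695312, 344.571044921875), (134.81103515625, 197.90684509277344), 85.98192596435547) [0.00233172 0.00555577 0.01565871]
```

View pics/c0.png

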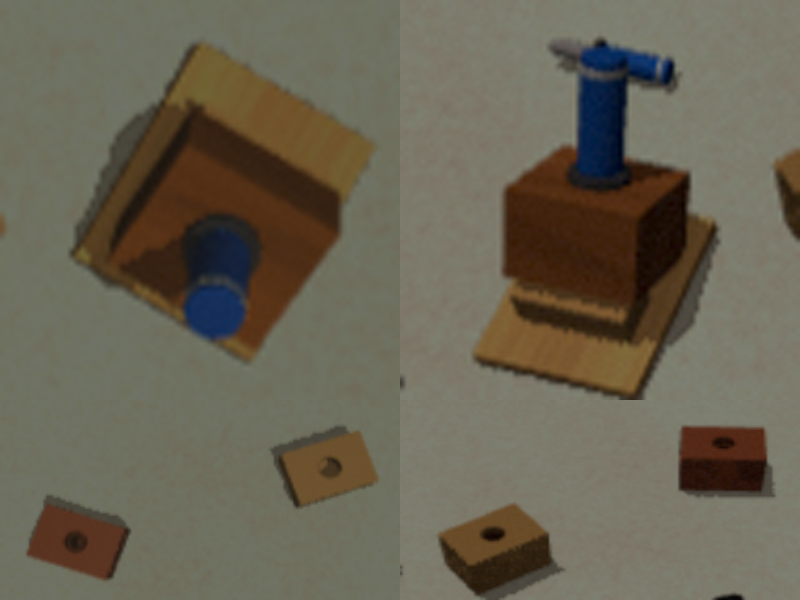

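Run:
```python
import plant;print([x for x in dir(plant) if x[0]!='_'])
from h import *
from scipy.optimize import least_squares
th=np.deg2rad(149);a=np.array([.5*np.cos(th),.5*np.sin(th),.866])
e1=np.array([-np.sin(th),np.cos(th),0]);e2=np.cross(a,e1)
for n in("top0","scene0"):
    c=load(n+".npz");c={k:(v if v.ndim else float(v)) for k,v in c.items()}
    hsv=cv2.cvtColor(c["img"],cv2.COLOR_BGR2HSV)
    a0,b,e,f=dict(top0=(360,190,430,260),scene0=(172,186,195,226))[n]
    m=np.zeros(hsv.shape[:2],bool);m[b:f,a0:e]=1
    P,uv=cloud(c,m);h=hsv[uv[:,1],uv[:,0]]
    s=(h[:,0]>95)&(h[:,0]<130)&(h[:,1]>120)&(P[:,2]>.075)
    if n=="top0":
        pass
    Q=P[s]; ax=Q@a
    base=np.array([.53,-.295,.1])
    side=Q[ax<np.percentile(ax,97)-.004]
    def fn(x):
        p=base+x[0]*e1+x[1]*e2;d=side-p;d=d-np.outer(d@a,a);return np.linalg.norm(d,axis=1)-.013
    r=least_squares(fn,[0,0],loss='soft_l1',f_scale=.001)
    p=base+r.x[0]*e1+r.x[1]*e2
    print(n,"res",np.abs(fn(r.x)).mean(),"end ax max",np.percentile(ax,[50,90,95,98,100])-p@a)
    top=np.percentile(ax,98)-p@a
    print("axis point at z=.1:",p+a*(.1-p[2])/a[2],"middle by end:",p+a*(top-.035))
    for k,(A,B,E,F),cz in (("sand",dict(top0=(318,212,346,238),scene0=(234,210,256,228))[n],0),("rust",dict(top0=(214,248,240,270),scene0=(315,168,340,184))[n],0)):
        g=hsv[B:F,A:E,2];print(k);print(g[::1])
```

```text
['Unreachable', 'get_state', 'read_camera', 'sign_off', 'tips_ahead']
top0 res 0.0013676859521622876 end ax max [0.04184348 0.04591854 0.04645391 0.04727763 0.04752973]
axis point at z=.1: [ 0.51995324 -0.29130779  0.1       ] middle by end: [ 0.51694428 -0.28949983  0.10607994]
sand
[[ 96  73  72  73  72  73  71  71  74  73  75  79  83  90  97 102 108 108
  108 109 108 108 108 108 109 109 109 113]
 [ 72  73  72  73  74  74  72  71  79  83  89  96 101 108 108 107 109 108
  108 108 107 108 108 108 108 108 109 110]
 [ 70  72  73  73  75  82  81  87  97  99 108 107 108 109 108 108 108 108
  108 108 107 108 108 109 108 108 109 111]
 [ 71  73  81  82  89  98  99 108 108 108 109 109 108 109 108 109 109 107
  108 109 108 108 109 108 108 108 108 109]
 [ 79  89  99  99 108 108 108 108 108 108 108 109 109 109 109 109 108 109
  108 108 108 108 109 110 108 109 109 109]
 [ 98 109 109 108 108 109 108 109 109 109 109 109 108 109 108 108 109 109
  109 109 109 109 109 109 109 109 108 108]
 [108 110 108 109 109 108 108 109 108 109 109 108 109 109 109 109 109 109
  108 108 109 108 108 109 109 109 108 1
[... 7109 characters left out ...]
84 84 50 31 29 29 33 32 27 28 64 84 86 84 85 87 86 85
  87]
 [87 84 86 84 85 85 85 86 58 35 40 37 45 43 48 36 72 83 85 86 86 85 85 86
  84]
 [85 84 86 86 85 88 85 84 78 67 42 29 30 31 59 69 83 86 83 85 85 84 83 85
  85]
 [87 86 83 86 86 85 84 85 88 83 74 70 67 67 79 84 86 84 86 85 85 87 84 83
  86]
 [87 85 84 86 84 83 84 86 84 85 84 84 84 85 87 86 84 86 87 84 85 84 85 86
  85]
 [87 84 84 85 84 85 85 88 84 83 86 84 86 85 85 85 83 86 86 84 84 85 86 84
  86]
 [84 84 84 85 84 86 85 85 86 84 84 84 84 86 85 86 86 86 85 86 85 86 86 86
  86]
 [69 69 70 71 69 71 76 75 78 76 76 77 77 77 78 77 86 84 87 86 84 84 85 84
  86]
 [47 56 56 55 54 47 50 53 55 53 55 65 58 64 65 57 63 59 61 59 58 60 64 61
  62]]
```

Run:
```python
import plant;print(plant.tips_ahead)
from h import *
for n,d in (("top0",dict(sand=(330.8,225),rust=(226,258.5))),("scene0",dict(sand=(243.3,218.2),rust=(327,175)))):
    c=load(n+".npz");c={k:(v if v.ndim else float(v)) for k,v in c.items()}
    for k,uv in d.items(): print(n,k,onplane(c,uv,.06).round(4))
    print(proj(c,[[.5177,-.291,.105],[.5177,-.291,.105]+np.array([-.4286,.2575,.866])*.035]))
th=np.deg2rad(149);a=np.array([.5*np.cos(th),.5*np.sin(th),.866])
y=np.array([-np.sin(th),np.cos(th),0])
z=-a/np.linalg.norm(a)
M=np.array([.5177,-.291,.105])
s=plant.get_state();R0=Rn.from_quat(s["tcp_rot"]);print("R0",R0.as_matrix().round(3))
for sg in(1,-1):
    yy=sg*y;x=np.cross(yy,z);R=Rn.from_matrix(np.c_[x,yy,z]);rv=np.degrees((R*R0.inv()).as_rotvec());print(sg,rv,np.linalg.norm(rv),R.as_matrix().round(3))
g=M+z*.011
print("grasp TCP",g,"pre 110mm",g+a*.11)
```

```text
0.008
top0 sand [[ 0.5576 -0.1566  0.06  ]]
top0 rust [[0.4779 0.0856 0.06  ]]
[[393.52496031 241.69172113]
 [392.76582544 247.9307542 ]]
scene0 sand [[ 0.5589 -0.1584  0.06  ]]
scene0 rust [[0.479  0.0843 0.06  ]]
[[182.84551743 205.58067089]
 [183.3493394  191.6524712 ]]
R0 [[-0.951  0.311 -0.001]
 [ 0.311  0.951 -0.002]
 [ 0.    -0.002 -1.   ]]
1 [-39.57500649  18.26602714 161.73191855] 167.50236524898844 [[ 0.742 -0.515  0.429]
 [-0.446 -0.857 -0.258]
 [ 0.5   -0.    -0.866]]
-1 [-12.38732877 -27.41261025 -12.57763919] 32.605124176518025 [[-0.742  0.515  0.429]
 [ 0.446  0.857 -0.258]
 [-0.5    0.    -0.866]]
grasp TCP [ 0.52241452 -0.29383277  0.09547379] pre 110mm [ 0.47527032 -0.26550568  0.19073379]
```

move_arm:
  linear:
    - [0.018,-0.03,0]
    - [0.018,-0.03,0]
    - [0.018,-0.03,0]
    - [0.018,-0.03,0]
    - [0.018,-0.03,0]
    - [0.018,-0.03,0]
    - [0.018,-0.03,0]
    - [0.018,-0.03,0]
    - [0.018,-0.03,0]
    - [0.018,-0.03,0]
    - [0.018,-0.03,0]
    - [0.018,-0.03,0]
    - [0.018,-0.03,0]
    - [0.018,-0.03,0]
    - [0.018,-0.03,0]
  twist:
    - [0,0,0]
    - [0,0,0]
    - [0,0,0]
    - [0,0,0]
    - [0,0,0]
    - [0,0,0]
    - [0,0,0]
    - [0,0,0]
    - [0,0,0]
    - [0,0,0]
    - [0,0,0]
    - [0,0,0]
    - [0,0,0]
    - [0,0,0]
    - [0,0,0]
  grip: 1

```text
time: 1.35
eef_pos: [0.4784, 0.1716, 0.2284]
tcp_rot: [0.151, 0.989, -0.005, -0.005]
contact_force: [-0.6, -0.0, -0.6]
opening: 1.002
```

move_arm:
  linear:
    - [0,-0.031,-0.002]
    - [0,-0.031,-0.002]
    - [0,-0.031,-0.002]
    - [0,-0.031,-0.002]
    - [0,-0.031,-0.002]
    - [0,-0.031,-0.002]
    - [0,-0.031,-0.002]
    - [0,-0.031,-0.002]
    - [0,-0.031,-0.002]
    - [0,-0.031,-0.002]
    - [0,-0.031,-0.002]
    - [0,-0.031,-0.002]
    - [0,-0.031,-0.002]
    - [0,-0.031,-0.002]
  twist:
    - [-0.9,-2.0,-0.9]
    - [-0.9,-2.0,-0.9]
    - [-0.9,-2.0,-0.9]
    - [-0.9,-2.0,-0.9]
    - [-0.9,-2.0,-0.9]
    - [-0.9,-2.0,-0.9]
    - [-0.9,-2.0,-0.9]
    - [-0.9,-2.0,-0.9]
    - [-0.9,-2.0,-0.9]
    - [-0.9,-2.0,-0.9]
    - [-0.9,-2.0,-0.9]
    - [-0.9,-2.0,-0.9]
    - [-0.9,-2.0,-0.9]
    - [-0.9,-2.0,-0.9]

```text
time: 2.52
eef_pos: [0.4757, -0.2843, 0.1956]
tcp_rot: [0.26, 0.927, -0.08, 0.259]
contact_force: [1.1, -0.9, 0.7]
opening: 0.999
```

```bash
cat > go.py <<'E'
import sys
from h import *
from plant import get_state
# usage: go.py x y z tiltmode ; prints remaining shift and turn
def rem(T,R):
    s=get_state();R0=Rn.from_quat(s["tcp_rot"]);d=np.array(T)-s["eef_pos"];rv=np.degrees((R*R0.inv()).as_rotvec())
    print("t",round(s["time"],2),"pos",s["eef_pos"].round(4),"shift",d.round(4),"turn",rv.round(2),"F",s["contact_force"].round(1),"M",s["wrist_torque"].round(2),"q",s["qpos"].round(2),"open",round(s["opening"],3))
    return R0
def frame(z,y):
    z=np.array(z,float);z/=np.linalg.norm(z);y=np.array(y,float);y-=z*(y@z);y/=np.linalg.norm(y);return Rn.from_matrix(np.c_[np.cross(y,z),y,z])
RG=frame([.4286,-.2575,-.866],[.515,.857,0])
E
python3 - <<'E'
from go import *
rem([.5224,-.2938,.0955]+np.array([-.4286,.2575,.866])*.1,RG)
E
```

```text
t 2.52 pos [ 0.4757 -0.2843  0.1956] shift [ 0.0038  0.0163 -0.0135] turn [1.45 0.81 0.52] F [ 1.1 -0.9  0.7] M [0.2  0.21 0.  ] q [-0.77 -0.2   2.23  0.18  0.58 -1.92] open 0.999
```

move_arm:
  linear:
    - [0.002,0.008,-0.006]
    - [0.002,0.008,-0.006]
    - [0,0,0]
  twist:
    - [0.7,0.4,0.25]
    - [0.7,0.4,0.25]
    - [0,0,0]

```text
time: 2.77
eef_pos: [0.4768, -0.2728, 0.1807]
tcp_rot: [0.263, 0.93, -0.07, 0.248]
contact_force: [-0.4, -0.1, 0.1]
opening: 1.004
```

Run:
```python
from go import *
from plant import *
rem([.5224,-.2938,.0955]+np.array([-.4286,.2575,.866])*.1,RG)
rem([.5224,-.2938,.0955],RG)
for n in("scene","top"):
    c=read_camera(n);cv2.imwrite(f"pics/{n}1.png",cv2.resize(c["img"][120:290,120:300] if n=="scene" else c["img"][150:300,330:480],None,fx=3,fy=3))
```

```text
t 2.77 pos [ 0.4768 -0.2728  0.1807] shift [0.0027 0.0047 0.0014] turn [-0.12 -0.16  0.58] F [-0.4 -0.1  0.1] M [ 0.09  0.2  -0.03] q [-0.75 -0.18  2.24  0.18  0.58 -1.89] open 1.004
t 2.77 pos [ 0.4768 -0.2728  0.1807] shift [ 0.0456 -0.021  -0.0852] turn [-0.12 -0.16  0.58] F [-0.4 -0.1  0.1] M [ 0.09  0.2  -0.03] q [-0.75 -0.18  2.24  0.18  0.58 -1.89] open 1.004
```

View pics/scene1.png

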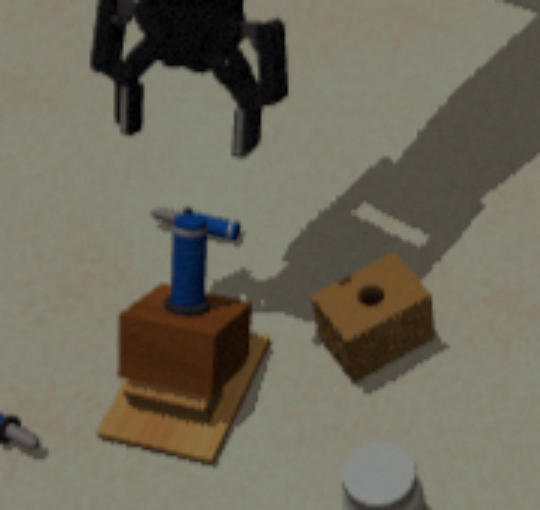

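View pics/top1.png

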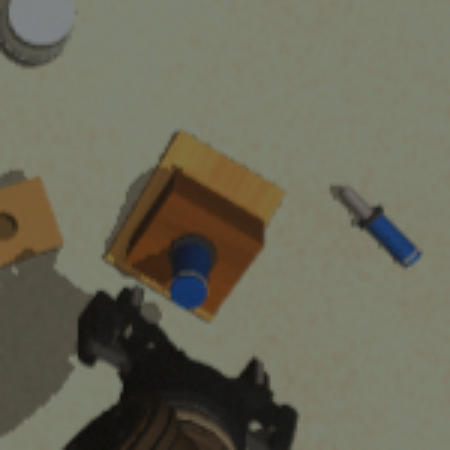

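move_arm:
  linear:
    - [0.0015,0.0024,0.001]
    - [0.0015,0.0024,0.001]
    - [0.007,-0.0043,-0.014]
    - [0.007,-0.0043,-0.014]
    - [0.007,-0.0043,-0.014]
    - [0.007,-0.0043,-0.014]
    - [0.0035,-0.0021,-0.007]
    - [0,0,0]
  twist:
    - [0,0,0.3]
    - [0,0,0.2]
    - [0,0,0]
    - [0,0,0]
    - [0,0,0]
    - [0,0,0]
    - [0,0,0]
    - [0,0,0]

```text
time: 3.53
eef_pos: [0.5191, -0.2821, 0.1255]
tcp_rot: [0.251, 0.931, -0.07, 0.255]
contact_force: [0.1, -0.1, 0.1]
opening: 1.002
```

Run:
```python
from go import *
rem([.5224,-.2938,.0955],RG)
```

```text
t 3.53 pos [ 0.5191 -0.2821  0.1255] shift [ 0.0033 -0.0117 -0.03  ] turn [ 0.47  0.45 -0.81] F [ 0.1 -0.1  0.1] M [0.05 0.24 0.04] q [-0.71  0.01  2.18  0.21  0.43 -1.92] open 1.002
```

move_arm:
  linear:
    - [-0.004,-0.003,-0.004]
    - [-0.002,-0.003,-0.007]
    - [0.003,-0.003,-0.009]
    - [0.003,-0.002,-0.007]
    - [0,0,0]
  twist:
    - [0.2,0.2,-0.4]
    - [0.2,0.2,-0.3]
    - [0,0,0]
    - [0,0,0]
    - [0,0,0]

```text
time: 3.95
eef_pos: [0.52, -0.2935, 0.0993]
tcp_rot: [0.257, 0.931, -0.07, 0.252]
contact_force: [-0.4, 0.1, 0.4]
opening: 1.003
```

Run:
```python
from go import *
rem([.5224,-.2938,.0955],RG)
```

```text
t 3.95 pos [ 0.52   -0.2935  0.0993] shift [ 0.0024 -0.0003 -0.0038] turn [ 0.2   0.21 -0.16] F [-0.4  0.1  0.4] M [0.13 0.23 0.02] q [-0.72  0.07  2.18  0.24  0.38 -1.96] open 1.003
```

Near enough; finish the shift and close.

move_arm:
  linear:
    - [0.002,0,-0.003]
    - [0,0,0]
  twist:
    - [0.2,0.2,-0.2]
    - [0,0,0]

```text
time: 4.12
eef_pos: [0.5219, -0.2938, 0.0956]
tcp_rot: [0.259, 0.931, -0.069, 0.249]
contact_force: [-1.2, -0.1, 0.2]
opening: 1.003
```

move_arm:
  linear:
    - [0,0,0]
    - [0,0,0]
    - [0,0,0]
    - [0,0,0]
    - [0,0,0]
    - [0,0,0]
    - [0,0,0]
    - [0,0,0]
  twist:
    - [0,0,0]
    - [0,0,0]
    - [0,0,0]
    - [0,0,0]
    - [0,0,0]
    - [0,0,0]
    - [0,0,0]
    - [0,0,0]
  grip: 0.1
  force: 50

```text
time: 4.78
eef_pos: [0.5221, -0.2936, 0.0963]
tcp_rot: [0.259, 0.931, -0.069, 0.249]
contact_force: [-0.2, -1.0, 0.1]
opening: 0.29
```

Run:
```python
from go import *
from plant import *
rem([.5224,-.2938,.0955],RG)
for n in("scene","top"):
    c=read_camera(n);cv2.imwrite(f"pics/{n}2.png",cv2.resize(c["img"][120:290,120:300] if n=="scene" else c["img"][150:300,330:480],None,fx=3,fy=3))
```

```text
t 4.78 pos [ 0.5221 -0.2936  0.0963] shift [ 0.0003 -0.0002 -0.0008] turn [-0.02 -0.02  0.06] F [-0.2 -1.   0.1] M [0.1  0.23 0.04] q [-0.72  0.08  2.17  0.24  0.38 -1.94] open 0.29
```

View pics/scene2.png

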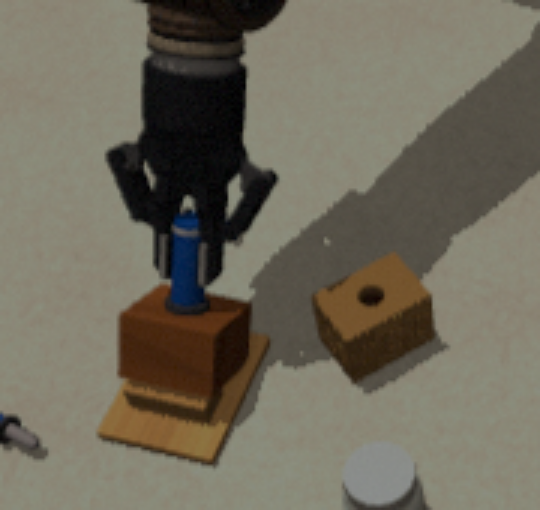

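move_arm:
  linear:
    - [-0.0026,0.0015,0.0052]
    - [-0.0026,0.0015,0.0052]
    - [-0.0026,0.0015,0.0052]
  twist:
    - [0,0,0]
    - [0,0,0]
    - [0,0,0]

```text
time: 5.13
eef_pos: [0.5137, -0.2888, 0.1116]
tcp_rot: [0.259, 0.931, -0.069, 0.249]
contact_force: [1.4, -0.6, -2.1]
opening: 0.289
```

Run:
```python
from go import *
rem([.5221,-.2936,.0963]+np.array([-.4286,.2575,.866])*.065,RG)
```

```text
t 5.13 pos [ 0.5137 -0.2888  0.1116] shift [-0.0194  0.0119  0.041 ] turn [-0.08 -0.08  0.1 ] F [ 1.4 -0.6 -2.1] M [ 0.08  0.12 -0.  ] q [-0.72  0.03  2.19  0.22  0.42 -1.93] open 0.289
```

move_arm:
  linear:
    - [-0.004,0.0024,0.0082]
    - [-0.004,0.0024,0.0082]
    - [-0.004,0.0024,0.0082]
    - [-0.004,0.0024,0.0082]
    - [-0.004,0.0024,0.0082]
    - [0,0,0.01]
  twist:
    - [0,0,0]
    - [0,0,0]
    - [0,0,0]
    - [0,0,0]
    - [0,0,0]
    - [0,0,0]

```text
time: 5.63
eef_pos: [0.4895, -0.2736, 0.1647]
tcp_rot: [0.259, 0.932, -0.068, 0.246]
contact_force: [-0.5, 0.0, -2.6]
opening: 0.29
```

```bash
cat >> go.py <<'E'
RV=frame([0,0,-1],[.515,.857,0])
E
python3 - <<'E'
from go import *
# over sand: grasp pt (handle mid) at tip 25mm above top: z=.06+.025+.045+.041=.171 -> TCP .160
rem([.5582,-.1575,.162],RV)
E
```

```text
t 5.63 pos [ 0.4895 -0.2736  0.1647] shift [ 0.0687  0.1161 -0.0027] turn [15.17 25.37  0.08] F [-0.5  0.  -2.6] M [0.16 0.37 0.  ] q [-0.73 -0.12  2.22  0.18  0.54 -1.89] open 0.29
```

move_arm:
  linear:
    - [0.006,0.012,0.008]
    - [0.008,0.014,0.004]
    - [0.0086,0.0145,0.001]
    - [0.0086,0.0145,0]
    - [0.0086,0.0145,0]
    - [0.0086,0.0145,0]
    - [0.0086,0.0145,0]
    - [0.007,0.012,0]
    - [0,0,0]
  twist:
    - [1.9,3.2,0]
    - [1.9,3.2,0]
    - [1.9,3.2,0]
    - [1.9,3.2,0]
    - [1.9,3.2,0]
    - [1.9,3.2,0]
    - [1.9,3.2,0]
    - [1.5,2.6,0]
    - [0,0,0]

```text
time: 6.38
eef_pos: [0.5548, -0.1589, 0.1885]
tcp_rot: [0.27, 0.963, -0.004, -0.003]
contact_force: [-0.2, 0.4, -1.8]
opening: 0.294
```

```bash
cat > look.py <<'E'
from go import *
from plant import *
import sys
# measure handle axis in both cams: image lines of blue mask edges; crop pictures
def shot(tag,box):
    cs={}
    for n in("scene","top"):
        c=read_camera(n);cs[n]=c
        a,b,e,f=box[n];cv2.imwrite(f"pics/{n}_{tag}.png",cv2.resize(c["img"][b:f,a:e],None,fx=4,fy=4,interpolation=cv2.INTER_CUBIC))
    return cs
E
python3 - <<'E'
from look import *
rem([.5582,-.1575,.162],RV)
shot("3",dict(scene=(180,110,320,250),top=(270,180,390,290)))
E
```

```text
t 6.38 pos [ 0.5548 -0.1589  0.1885] shift [ 0.0034  0.0014 -0.0265] turn [ 0.36 -0.5   0.38] F [-0.2  0.4 -1.8] M [ 0.04 -0.02  0.  ] q [-0.45  0.12  1.86 -0.01  1.16 -1.47] open 0.294
```

View pics/scene_3.png

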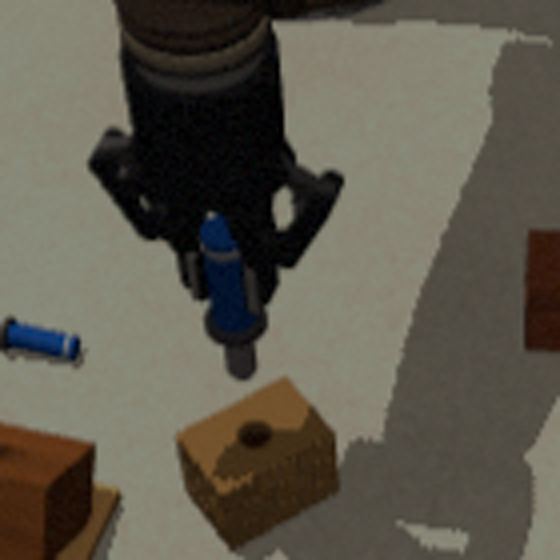

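View pics/top_3.png

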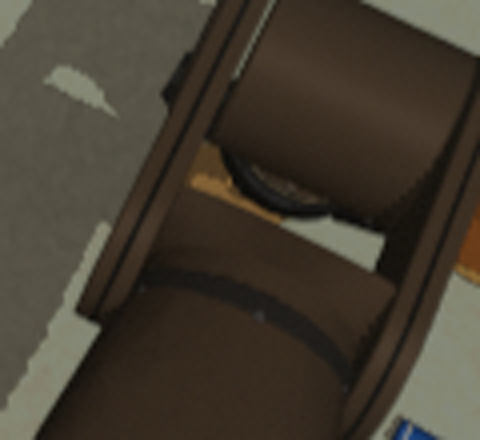

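```bash
cat >> look.py <<'E'
from scipy.optimize import least_squares
def gaugefit(c,box):
    s=get_state();R0=Rn.from_quat(s["tcp_rot"]);z=-R0.as_matrix()[:,2]
    hsv=cv2.cvtColor(c["img"],cv2.COLOR_BGR2HSV);m=np.zeros(hsv.shape[:2],bool);a,b,e,f=box;m[b:f,a:e]=1
    m&=(hsv[...,0]>95)&(hsv[...,0]<130)&(hsv[...,1]>120)
    P,uv=cloud(c,m);p0=s["eef_pos"]-R0.as_matrix()[:,2]*.011
    P=P[np.linalg.norm(P-p0,axis=1)<.06]
    x0=np.array([1,0,0.]);
    def ax(x):
        d=np.array([z[0]+x[2],z[1]+x[3],z[2]]);d/=np.linalg.norm(d);return p0+np.array([x[0],x[1],0]),d
    def fn(x):
        p,d=ax(x);q=P-p;q=q-np.outer(q@d,d);return np.linalg.norm(q,axis=1)-.013
    r=least_squares(fn,np.zeros(4),loss='soft_l1',f_scale=.001)
    p,d=ax(r.x);t=(P-p)@d
    print("n",len(P),"res",np.abs(r.fun).mean().round(4),"offset mm",(r.x[:2]*1000).round(1),"axis",d.round(3),"tool",z.round(3),"extent",np.percentile(t,[1,99]).round(4))
    tip=p-d*.086;print("tip",tip.round(4),"tip px",proj(c,tip),"collar px",proj(c,p-d*.041))
    return p,d
E
python3 - <<'E'
from look import *
c=read_camera("scene");gaugefit(c,(215,155,255,200))
E
```

```text
n 272 res 0.0031 offset mm [0.6 1. ] axis [0.063 0.093 0.994] tool [0.009 0.007 1.   ] extent [-0.0351  0.054 ]
tip [ 0.5477 -0.1671  0.1132] tip px [[236.69362609 201.43710725]] collar px [[236.78846138 189.18183069]]
```

Run:
```python
from look import *
c=read_camera("scene");s=get_state();M=Rn.from_quat(s["tcp_rot"]).as_matrix();p=s["eef_pos"]-M[:,2]*.011
for k in(.035,0,-.035,-.041,-.086): print(k,proj(c,p-M[:,2]*k))
hsv=cv2.cvtColor(c["img"],cv2.COLOR_BGR2HSV)
m=((hsv[...,0]>95)&(hsv[...,0]<130)&(hsv[...,1]>120));m[:,:215]=0;m[:,256:]=0;m[:160]=0;m[195:]=0
for v in range(160,195):
    u=np.nonzero(m[v])[0]
    if len(u):print(v,u.min(),u.max(),(u.min()+u.max())/2,len(u),end=' | ')
im=c["img"][175:210,222:258];cv2.imwrite("pics/z4.png",cv2.resize(im,None,fx=16,fy=16,interpolation=cv2.INTER_CUBIC))
```

```text
0.035 [[234.78547765 165.71970635]]
0 [[236.29249337 177.04832783]]
-0.035 [[237.71261316 187.72373045]]
-0.041 [[237.94788074 189.49229682]]
-0.086 [[239.641249  202.2217778]]
160 224 243 233.5 5 | 161 222 240 231.0 4 | 162 222 230 226.0 2 | 163 233 241 237.0 4 | 164 230 244 237.0 7 | 165 219 254 236.5 11 | 166 216 241 228.5 12 | 167 221 239 230.0 11 | 168 223 252 237.5 15 | 169 223 244 233.5 12 | 170 224 251 237.5 11 | 171 231 242 236.5 10 | 172 233 242 237.5 5 | 173 230 230 230.0 1 | 174 229 239 234.0 5 | 175 230 251 240.5 11 | 176 230 245 237.5 11 | 177 230 246 238.0 11 | 178 230 245 237.5 11 | 179 231 239 235.0 9 | 180 231 239 235.0 9 | 181 231 239 235.0 9 | 182 231 245 238.0 10 | 183 230 240 235.0 10 | 184 232 240 236.0 9 | 185 233 240 236.5 8 | 186 232 240 236.0 9 | 187 232 240 236.0 9 | 188 232 242 237.0 11 | 189 232 242 237.0 11 | 190 233 242 237.5 10 | 191 234 241 237.5 8 | 192 235 239 237.0 5 |
```

View pics/z4.png

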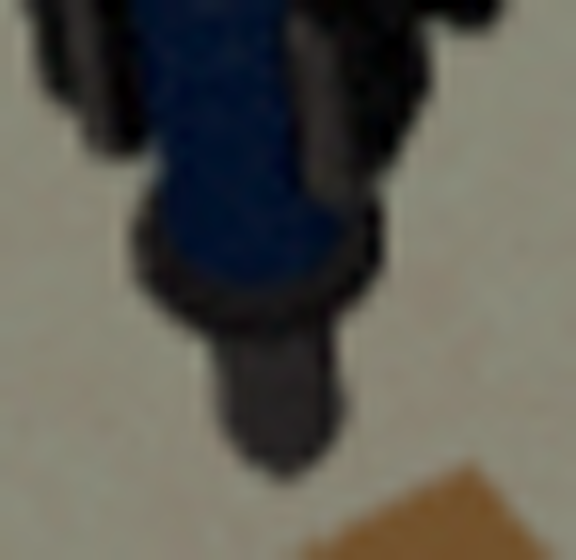

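move_arm:
  linear:
    - [0.0017,0.0007,-0.008]
    - [0.0017,0.0007,-0.01]
    - [0,0,-0.006]
    - [0,0,0]
  twist:
    - [0.2,-0.25,0.2]
    - [0.2,-0.25,0.2]
    - [0,0,0]
    - [0,0,0]

```text
time: 6.92
eef_pos: [0.5531, -0.1603, 0.1611]
tcp_rot: [0.269, 0.963, -0.0, 0.0]
contact_force: [-1.4, -0.2, -1.7]
opening: 0.292
```

Run:
```python
from look import *
rem([.5582,-.1575,.135],RV)
c=read_camera("scene")
im=c["img"][175:230,222:265];cv2.imwrite("pics/z5.png",cv2.resize(im,None,fx=10,fy=10,interpolation=cv2.INTER_CUBIC))
```

```text
t 6.92 pos [ 0.5531 -0.1603  0.1611] shift [ 0.0051  0.0028 -0.0261] turn [0.03 0.03 0.25] F [-1.4 -0.2 -1.7] M [ 0.01 -0.03  0.02] q [-0.46  0.15  1.89 -0.    1.1  -1.48] open 0.292
```

View pics/z5.png

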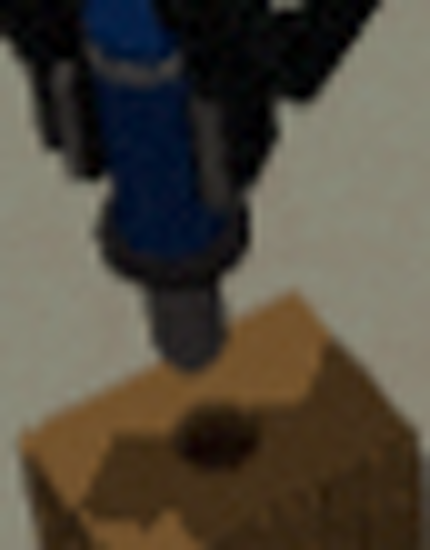

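move_arm:
  linear:
    - [0.003,0.0015,0]
    - [0.002,0.001,0]
    - [0,0,0]
  twist:
    - [0,0,0]
    - [0,0,0]
    - [0,0,0]

```text
time: 7.22
eef_pos: [0.5582, -0.1579, 0.161]
tcp_rot: [0.27, 0.963, -0.0, 0.0]
contact_force: [-0.0, 0.1, -1.3]
opening: 0.293
```

Run:
```python
from look import *
rem([.5582,-.1575,.135],RV)
c=read_camera("scene");rem([.5582,-.1575,.135],RV)
im=c["img"][175:230,222:265];cv2.imwrite("pics/z6.png",cv2.resize(im,None,fx=10,fy=10,interpolation=cv2.INTER_CUBIC))
s=get_state();M=Rn.from_quat(s["tcp_rot"]).as_matrix();p=s["eef_pos"]-M[:,2]*.011
for k in(.035,0,-.035,-.041,-.086): print(k,(proj(c,p-M[:,2]*k)-[222,175])*10)
print((proj(c,[[.5582,-.1575,.06]])-[222,175])*10)
```

```text
t 7.22 pos [ 0.5582 -0.1579  0.161 ] shift [ 0.      0.0004 -0.026 ] turn [0.02 0.   0.31] F [-0.   0.1 -1.3] M [-0.03 -0.02 -0.02] q [-0.45  0.16  1.88 -0.    1.1  -1.47] open 0.293
t 7.27 pos [ 0.5581 -0.158   0.1611] shift [ 0.0001  0.0005 -0.0261] turn [0.02 0.   0.31] F [-0.4 -0.6 -1.2] M [-0.02 -0.09  0.01] q [-0.45  0.16  1.88 -0.    1.1  -1.47] open 0.291
0.035 [[154.70181452   9.97625355]]
0 [[170.05794353 119.02287992]]
-0.035 [[184.54963032 221.93094707]]
-0.041 [[186.95240182 238.99345849]]
-0.086 [[204.26321198 361.92062634]]
[[215.94742075 429.0485767 ]]
```

View pics/z6.png

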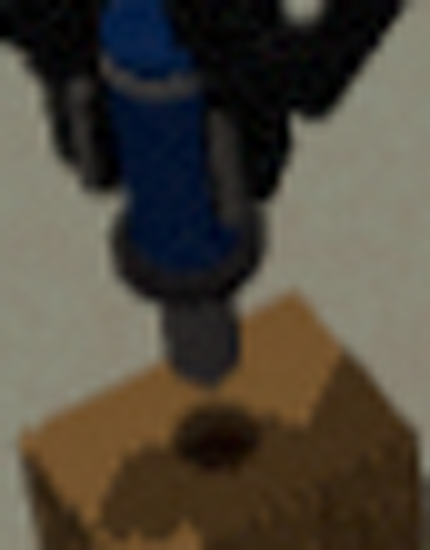

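move_arm:
  linear:
    - [0,0.0003,-0.005]
    - [0,0,-0.005]
    - [0,0,-0.005]
    - [0,0,0]
  twist:
    - [0,0,0.3]
    - [0,0,0]
    - [0,0,0]
    - [0,0,0]

```text
time: 7.6
eef_pos: [0.5589, -0.1577, 0.1456]
tcp_rot: [0.267, 0.964, -0.0, 0.001]
contact_force: [-0.7, -0.0, -2.0]
opening: 0.291
```

Run:
```python
from look import *
rem([.5582,-.1575,.135],RV)
```

```text
t 7.6 pos [ 0.5589 -0.1577  0.1456] shift [-0.0007  0.0002 -0.0106] turn [ 0.08  0.11 -0.06] F [-0.7 -0.  -2. ] M [ 0.03 -0.03 -0.01] q [-0.45  0.17  1.89 -0.    1.07 -1.48] open 0.291
```

Good tracking when slow. Descend into the mouth.

move_arm:
  linear:
    - [-0.0006,0.0001,-0.005]
    - [0,0,-0.005]
    - [0,0,-0.005]
    - [0,0,-0.004]
    - [0,0,0]
  twist:
    - [0,0,0]
    - [0,0,0]
    - [0,0,0]
    - [0,0,0]
    - [0,0,0]

```text
time: 8.02
eef_pos: [0.5577, -0.1574, 0.1238]
tcp_rot: [0.267, 0.964, -0.0, 0.0]
contact_force: [-0.5, -0.6, -1.5]
opening: 0.292
```

Run:
```python
from look import *
rem([.5582,-.1575,.09],RV)
c=read_camera("scene")
im=c["img"][175:235,222:265];cv2.imwrite("pics/z7.png",cv2.resize(im,None,fx=10,fy=10,interpolation=cv2.INTER_CUBIC))
```

```text
t 8.02 pos [ 0.5577 -0.1574  0.1238] shift [ 0.0005 -0.0001 -0.0338] turn [ 0.05  0.03 -0.06] F [-0.5 -0.6 -1.5] M [-0.03  0.02 -0.01] q [-0.45  0.2   1.9  -0.    1.04 -1.48] open 0.292
```

View pics/z7.png

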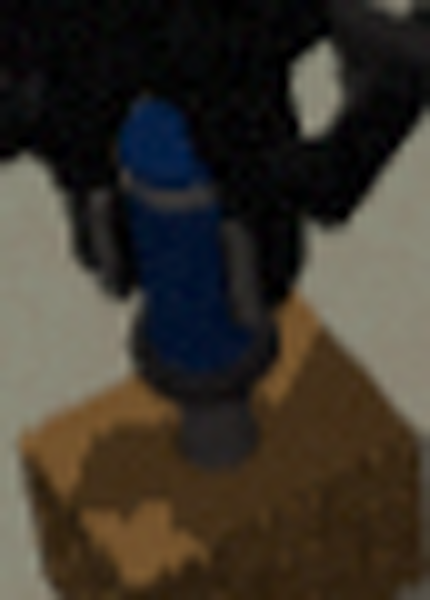

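move_arm:
  linear:
    - [0,0,-0.003]
    - [0,0,-0.003]
    - [0,0,-0.003]
    - [0,0,0]
  twist:
    - [0,0,0]
    - [0,0,0]
    - [0,0,0]
    - [0,0,0]

```text
time: 8.4
eef_pos: [0.5583, -0.1577, 0.1148]
tcp_rot: [0.267, 0.964, -0.0, 0.001]
contact_force: [-0.2, 1.2, -1.8]
opening: 0.292
```

Run:
```python
from look import *
rem([.5582,-.1575,.09],RV)
```

```text
t 8.4 pos [ 0.5583 -0.1577  0.1148] shift [-0.0001  0.0002 -0.0248] turn [ 0.09  0.12 -0.06] F [-0.2  1.2 -1.8] M [ 0.01 -0.03 -0.01] q [-0.45  0.21  1.91 -0.    1.02 -1.48] open 0.292
```

move_arm:
  linear:
    - [0,0,-0.004]
    - [0,0,-0.004]
    - [0,0,-0.004]
    - [0,0,-0.004]
    - [0,0,-0.003]
    - [0,0,0]
  twist:
    - [0,0,0]
    - [0,0,0]
    - [0,0,0]
    - [0,0,0]
    - [0,0,0]
    - [0,0,0]

```text
time: 8.9
eef_pos: [0.5583, -0.1577, 0.0939]
tcp_rot: [0.267, 0.964, -0.001, 0.001]
contact_force: [0.1, 0.2, -0.5]
opening: 0.287
```

Run:
```python
from look import *
rem([.5582,-.1575,.09],RV)
c=read_camera("scene")
im=c["img"][175:245,215:270];cv2.imwrite("pics/z8.png",cv2.resize(im,None,fx=8,fy=8,interpolation=cv2.INTER_CUBIC))
```

```text
t 8.9 pos [ 0.5583 -0.1577  0.0939] shift [-0.0001  0.0002 -0.0039] turn [ 0.1   0.13 -0.06] F [ 0.1  0.2 -0.5] M [-0.02  0.02 -0.01] q [-0.45  0.24  1.92 -0.    0.98 -1.48] open 0.287
```

View pics/z8.png

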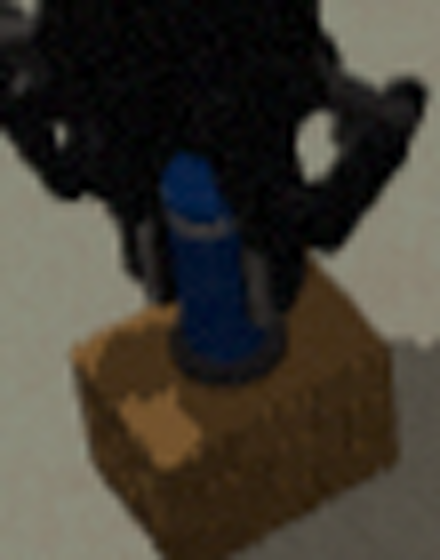

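Nearly down. Small steps to contact.

move_arm:
  linear:
    - [0,0,-0.0015]
    - [0,0,-0.0015]
    - [0,0,0]
  twist:
    - [0,0,0]
    - [0,0,0]
    - [0,0,0]

```text
time: 9.2
eef_pos: [0.559, -0.158, 0.092]
tcp_rot: [0.267, 0.964, -0.001, 0.002]
contact_force: [1.2, -1.4, -2.3]
opening: 0.293
```

Run:
```python
from look import *
rem([.5582,-.1575,.09],RV)
```

```text
t 9.2 pos [ 0.559 -0.158  0.092] shift [-0.0008  0.0005 -0.002 ] turn [ 0.13  0.21 -0.07] F [ 1.2 -1.4 -2.3] M [ 0.01  0.03 -0.04] q [-0.45  0.25  1.92 -0.    0.97 -1.48] open 0.293
```

move_arm:
  linear:
    - [-0.0007,0.0004,-0.001]
    - [0,0,-0.001]
    - [0,0,-0.001]
    - [0,0,0]
  twist:
    - [0,0,0]
    - [0,0,0]
    - [0,0,0]
    - [0,0,0]

```text
time: 9.53
eef_pos: [0.5592, -0.1581, 0.0919]
tcp_rot: [0.267, 0.964, -0.001, 0.003]
contact_force: [-0.3, 0.4, -2.3]
opening: 0.29
```

Run:
```python
from look import *
rem([.5582,-.1575,.09],RV)
```

```text
t 9.53 pos [ 0.5592 -0.1581  0.0919] shift [-0.001   0.0006 -0.0019] turn [ 0.19  0.28 -0.08] F [-0.3  0.4 -2.3] M [-0.03  0.08  0.01] q [-0.45  0.25  1.92 -0.    0.97 -1.48] open 0.29
```

move_arm:
  linear:
    - [-0.0005,0.0003,-0.003]
    - [0,0,0]
  twist:
    - [-0.2,-0.3,0]
    - [0,0,0]

```text
time: 9.7
eef_pos: [0.5596, -0.1582, 0.0923]
tcp_rot: [0.266, 0.964, -0.002, 0.006]
contact_force: [-0.3, -0.3, -2.8]
opening: 0.29
```

Run:
```python
from look import *
rem([.5582,-.1575,.09],RV)
c=read_camera("scene")
im=c["img"][175:245,215:270];cv2.imwrite("pics/z9.png",cv2.resize(im,None,fx=8,fy=8,interpolation=cv2.INTER_CUBIC))
```

```text
t 9.7 pos [ 0.5596 -0.1582  0.0923] shift [-0.0014  0.0007 -0.0023] turn [ 0.44  0.62 -0.11] F [-0.3 -0.3 -2.8] M [ 0.08  0.21 -0.02] q [-0.45  0.24  1.92 -0.    0.97 -1.48] open 0.29
```

View pics/z9.png

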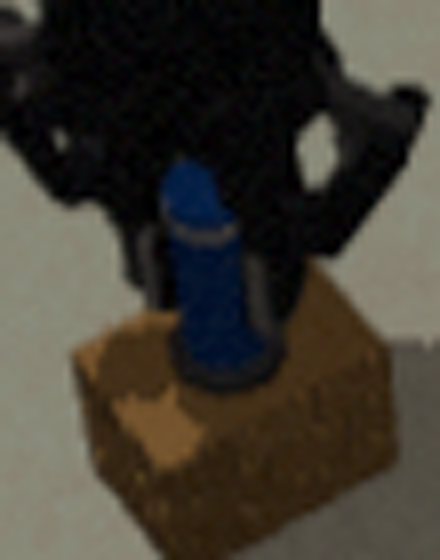

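move_arm:
  linear:
    - [-0.0012,0.0006,-0.001]
    - [0,0,0]
  twist:
    - [0.4,0.6,0]
    - [0,0,0]

```text
time: 9.92
eef_pos: [0.5599, -0.1584, 0.0918]
tcp_rot: [0.266, 0.964, -0.001, 0.003]
contact_force: [-1.4, 0.4, 1.0]
opening: 0.29
```

move_arm:
  linear:
    - [0,0,0]
    - [0,0,0]
    - [0,0,0]
    - [0,0,0]
    - [0,0,0]
    - [0,0,0]
  twist:
    - [0,0,0]
    - [0,0,0]
    - [0,0,0]
    - [0,0,0]
    - [0,0,0]
    - [0,0,0]
  grip: 0.75

```text
time: 10.42
eef_pos: [0.559, -0.1579, 0.0891]
tcp_rot: [0.267, 0.964, -0.0, 0.001]
contact_force: [0.0, -0.5, -0.1]
opening: 0.751
```

Run:
```python
from look import *
rem([.5582,-.1575,.09],RV)
c=read_camera("scene")
im=c["img"][175:245,215:270];cv2.imwrite("pics/z10.png",cv2.resize(im,None,fx=8,fy=8,interpolation=cv2.INTER_CUBIC))
```

```text
t 10.42 pos [ 0.559  -0.1579  0.0891] shift [-0.0008  0.0004  0.0009] turn [ 0.06  0.15 -0.07] F [ 0.  -0.5 -0.1] M [-0.01 -0.02 -0.05] q [-0.45  0.25  1.92  0.    0.97 -1.48] open 0.751
```

View pics/z10.png

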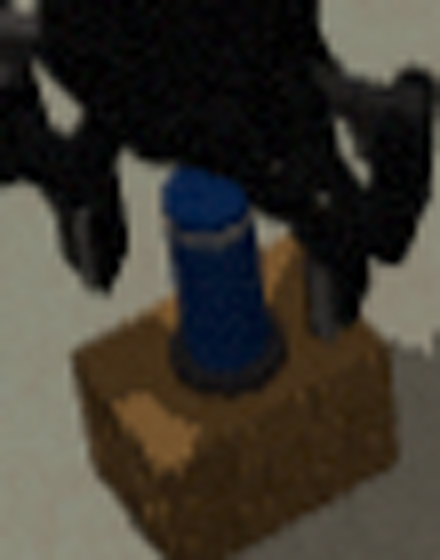

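move_arm:
  linear:
    - [0,0,0.006]
    - [0,0,0.008]
    - [0,0,0.01]
    - [0,0,0.01]
    - [0,0,0.01]
    - [0,0,0.01]
    - [0,0,0.01]
    - [0,0,0.015]
    - [0,0,0.015]
    - [0,0,0.015]
    - [0,0,0]
  twist:
    - [0,0,0]
    - [0,0,0]
    - [0,0,0]
    - [0,0,0]
    - [0,0,0]
    - [0,0,0]
    - [0,0,0]
    - [0,0,0]
    - [0,0,0]
    - [0,0,0]
    - [0,0,0]

```text
time: 11.38
eef_pos: [0.5596, -0.1581, 0.2126]
tcp_rot: [0.267, 0.964, -0.001, 0.004]
contact_force: [0.2, 0.3, 1.4]
opening: 0.751
```

```bash
cat >> go.py <<'E'
RR=frame([0,0,-1],[.95,-.312,0])
RT=frame([0,0,-1],[np.cos(np.deg2rad(-4)),np.sin(np.deg2rad(-4)),0])
E
python3 - <<'E'
from look import *
rem([.4785,.085,.15],RR)
shot("11",dict(scene=(180,110,320,250),top=(270,180,390,290)))
E
```

```text
t 11.38 pos [ 0.5596 -0.1581  0.2126] shift [-0.0811  0.2431 -0.0626] turn [  0.49   0.25 -77.26] F [0.2 0.3 1.4] M [ 0.   -0.01 -0.02] q [-0.45  0.1   1.84  0.    1.19 -1.48] open 0.751
```

View pics/scene_11.png

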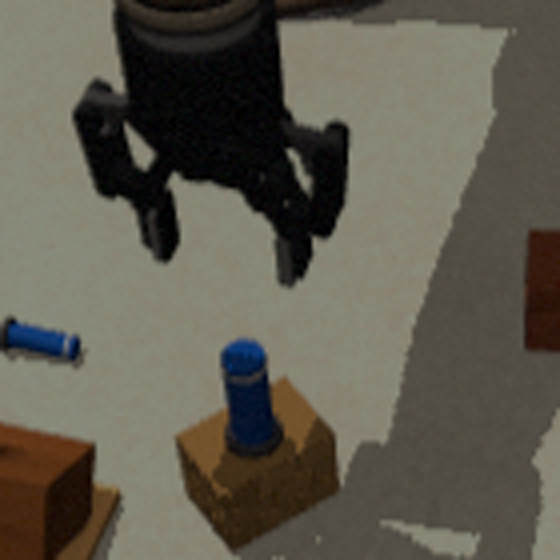

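move_arm:
  linear:
    - [-0.0058,0.0174,0]
    - [-0.0058,0.0174,0]
    - [-0.0058,0.0174,0]
    - [-0.0058,0.0174,0]
    - [-0.0058,0.0174,0]
    - [-0.0058,0.0174,0]
    - [-0.0058,0.0174,-0.005]
    - [-0.0058,0.0174,-0.005]
    - [-0.0058,0.0174,-0.007]
    - [-0.0058,0.0174,-0.007]
    - [-0.0058,0.0174,-0.007]
    - [-0.0058,0.0174,-0.007]
    - [-0.0058,0.0174,-0.007]
    - [-0.0058,0.016,-0.007]
    - [0,0,0]
  twist:
    - [0,0,-5.5]
    - [0,0,-5.5]
    - [0,0,-5.5]
    - [0,0,-5.5]
    - [0,0,-5.5]
    - [0,0,-5.5]
    - [0,0,-5.5]
    - [0,0,-5.5]
    - [0,0,-5.5]
    - [0,0,-5.5]
    - [0,0,-5.5]
    - [0,0,-5.5]
    - [0,0,-5.5]
    - [0,0,-5.5]
    - [0,0,0]
  grip: 1

```text
time: 12.73
eef_pos: [0.4592, 0.0956, 0.1341]
tcp_rot: [0.83, 0.558, -0.006, -0.014]
contact_force: [-0.4, 1.3, -1.1]
opening: 0.998
```

Run:
```python
from look import *
rem([.4785,.085,.03],RR)
```

```text
t 12.73 pos [0.4592 0.0956 0.1341] shift [ 0.0193 -0.0106 -0.1041] turn [-0.83 -1.51  3.96] F [-0.4  1.3 -1.1] M [-0.    0.05 -0.01] q [-0.02 -0.04  2.15  0.02  1.07  0.36] open 0.998
```

move_arm:
  linear:
    - [0.009,-0.005,0]
    - [0.009,-0.005,0]
    - [0.001,0,0]
    - [0,0,0]
  twist:
    - [-0.4,-0.8,2]
    - [-0.4,-0.7,2]
    - [0,0,0]
    - [0,0,0]

```text
time: 13.07
eef_pos: [0.4752, 0.0855, 0.1297]
tcp_rot: [0.806, 0.592, -0.004, -0.002]
contact_force: [-0.3, -0.4, -0.3]
opening: 0.999
```

Run:
```python
from look import *
rem([.4785,.085,.03],RR)
shot("12",dict(scene=(250,90,390,230),top=(170,200,290,310)))
```

```text
t 13.07 pos [0.4752 0.0855 0.1297] shift [ 0.0033 -0.0005 -0.0997] turn [ 0.05 -0.5  -0.72] F [-0.3 -0.4 -0.3] M [ 0.   -0.05  0.  ] q [-0.03 -0.01  2.12 -0.    1.04  0.27] open 0.999
```

View pics/scene_12.png

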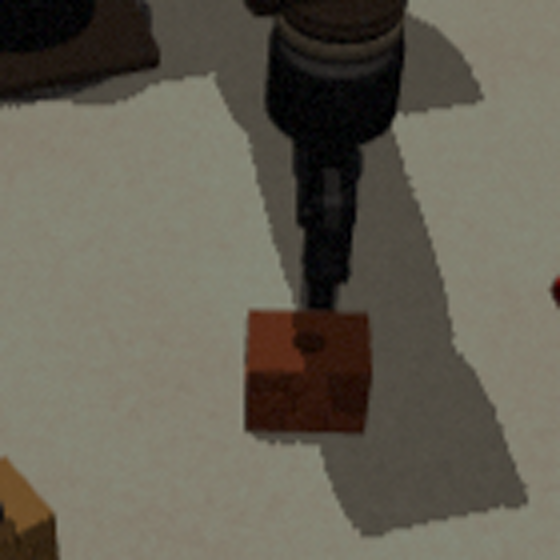

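move_arm:
  linear:
    - [0.003,-0.0005,-0.004]
    - [0,0,-0.008]
    - [0,0,-0.008]
    - [0,0,-0.008]
    - [0,0,-0.008]
    - [0,0,0]
  twist:
    - [0,-0.5,-0.7]
    - [0,0,0]
    - [0,0,0]
    - [0,0,0]
    - [0,0,0]
    - [0,0,0]

```text
time: 13.67
eef_pos: [0.4775, 0.0846, 0.0901]
tcp_rot: [0.811, 0.585, 0.0, 0.0]
contact_force: [-0.7, -0.6, -0.0]
opening: 1.002
```

Run:
```python
from look import *
rem([.4785,.085,.03],RR)
```

```text
t 13.67 pos [0.4775 0.0846 0.0901] shift [ 0.001   0.0004 -0.0601] turn [0.04 0.04 0.15] F [-0.7 -0.6 -0. ] M [ 0.   -0.02  0.01] q [-0.03  0.05  2.15 -0.    0.95  0.29] open 1.002
```

move_arm:
  linear:
    - [0.001,0.0004,-0.008]
    - [0,0,-0.008]
    - [0,0,-0.008]
    - [0,0,-0.008]
    - [0,0,-0.008]
    - [0,0,-0.008]
    - [0,0,-0.007]
    - [0,0,-0.004]
    - [0,0,0]
  twist:
    - [0,0,0]
    - [0,0,0]
    - [0,0,0]
    - [0,0,0]
    - [0,0,0]
    - [0,0,0]
    - [0,0,0]
    - [0,0,0]
    - [0,0,0]

```text
time: 14.42
eef_pos: [0.4775, 0.0852, 0.0232]
tcp_rot: [0.811, 0.586, -0.001, -0.0]
contact_force: [0.8, -0.3, -0.3]
opening: 1.003
```

Run:
```python
from look import *
rem([.4785,.085,.03],RR)
```

```text
t 14.42 pos [0.4775 0.0852 0.0232] shift [ 0.001  -0.0002  0.0068] turn [ 0.03 -0.13  0.13] F [ 0.8 -0.3 -0.3] M [-0.05 -0.03  0.  ] q [-0.03  0.17  2.16 -0.    0.81  0.29] open 1.003
```

move_arm:
  linear:
    - [0.001,0,0.006]
    - [0,0,0]
  twist:
    - [0,0,0]
    - [0,0,0]

```text
time: 14.58
eef_pos: [0.4784, 0.0852, 0.0292]
tcp_rot: [0.811, 0.586, -0.001, -0.001]
contact_force: [0.2, 0.2, 0.5]
opening: 0.999
```

move_arm:
  linear:
    - [0,0,0]
    - [0,0,0]
    - [0,0,0]
    - [0,0,0]
    - [0,0,0]
    - [0,0,0]
    - [0,0,0]
  twist:
    - [0,0,0]
    - [0,0,0]
    - [0,0,0]
    - [0,0,0]
    - [0,0,0]
    - [0,0,0]
    - [0,0,0]
  grip: 0.45
  force: 60

```text
time: 15.17
eef_pos: [0.4791, 0.0853, 0.0311]
tcp_rot: [0.811, 0.586, -0.0, -0.0]
contact_force: [0.2, 0.6, -0.8]
opening: 0.649
```

Run:
```python
from look import *
rem([.4785,.085,.03],RR)
```

```text
t 15.17 pos [0.4791 0.0853 0.0311] shift [-0.0006 -0.0003 -0.0011] turn [ 0.02 -0.04  0.13] F [ 0.2  0.6 -0.8] M [-0.02  0.02  0.02] q [-0.03  0.16  2.16 -0.    0.82  0.29] open 0.649
```

move_arm:
  linear:
    - [0,0,0.004]
    - [0,0,0.006]
    - [0,0,0.01]
    - [0,0,0.01]
    - [0,0,0.01]
    - [0,0,0.01]
    - [0,0,0.01]
    - [0,0,0.005]
    - [0,0,0]
  twist:
    - [0,0,0]
    - [0,0,0]
    - [0,0,0]
    - [0,0,0]
    - [0,0,0]
    - [0,0,0]
    - [0,0,0]
    - [0,0,0]
    - [0,0,0]

```text
time: 15.92
eef_pos: [0.4768, 0.0854, 0.1021]
tcp_rot: [0.811, 0.586, -0.002, -0.001]
contact_force: [-0.1, 1.0, -2.7]
opening: 0.651
```

Run:
```python
from look import *
c=load("top0.npz");c={k:(v if v.ndim else float(v)) for k,v in c.items()}
c2=load("scene0.npz");c2={k:(v if v.ndim else float(v)) for k,v in c2.items()}
for n,c in(("top",c),("scene",c2)):
    hsv=cv2.cvtColor(c["img"],cv2.COLOR_BGR2HSV)
    m=((hsv[...,1]>180)&((hsv[...,0]<6)|(hsv[...,0]>172))).astype(np.uint8)
    k,lab,st,ce=cv2.connectedComponentsWithStats(m);i=1+np.argmax(st[1:,4])
    cn=cv2.findContours((lab==i).astype(np.uint8),0,1)[0][0]
    q=onplane(c,cn[:,0],.014)[:,:2]*1000
    print(n,cv2.minAreaRect(q.astype(np.float32)))
rem([.5275,.347,.1],RT)
c=read_camera("scene");cv2.imwrite("pics/s13.png",c["img"])
```

```text
top ((526.7069091796875, 350.14447021484375), (131.62808227539062, 187.21995544433594), 86.05179595947266)
scene ((531.535400390625, 345.74993896484375), (134.79354858398438, 195.73240661621094), 85.93634796142578)
t 15.92 pos [0.4768 0.0854 0.1021] shift [ 0.0507  0.2616 -0.0021] turn [ 0.05 -0.2  14.31] F [-0.1  1.  -2.7] M [ 0.03 -0.06  0.01] q [-0.03  0.03  2.14 -0.    0.98  0.29] open 0.651
```

View pics/s13.png

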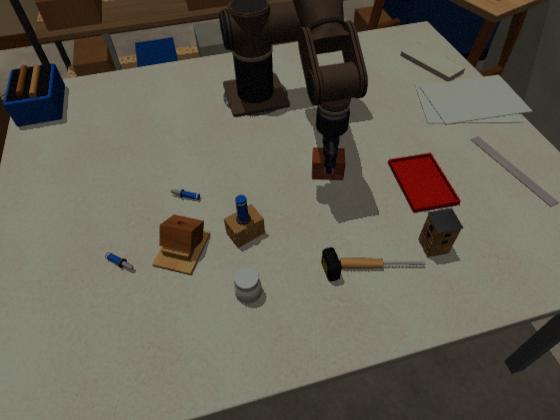

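move_arm:
  linear:
    - [0.003,0.012,0]
    - [0.0036,0.021,0.001]
    - [0.0036,0.022,0.001]
    - [0.0036,0.022,0.001]
    - [0.0036,0.022,0.001]
    - [0.0036,0.022,0.001]
    - [0.0036,0.022,0.001]
    - [0.0036,0.022,0.001]
    - [0.0036,0.022,0.001]
    - [0.0036,0.022,0.001]
    - [0.0036,0.022,0.001]
    - [0.0036,0.018,0]
    - [0.003,0.01,0]
    - [0,0,0]
  twist:
    - [0,0,1.1]
    - [0,0,1.1]
    - [0,0,1.1]
    - [0,0,1.1]
    - [0,0,1.1]
    - [0,0,1.1]
    - [0,0,1.1]
    - [0,0,1.1]
    - [0,0,1.1]
    - [0,0,1.1]
    - [0,0,1.1]
    - [0,0,1.1]
    - [0,0,1.1]
    - [0,0,0]

```text
time: 17.13
eef_pos: [0.5174, 0.3543, 0.1021]
tcp_rot: [0.728, 0.685, -0.01, -0.003]
contact_force: [-0.0, 0.5, -3.6]
opening: 0.648
```

Run:
```python
from look import *
rem([.522,.348,.1],RT)
shot("14",dict(scene=(330,70,470,220),top=(50,150,190,290)))
```

```text
t 17.13 pos [0.5174 0.3543 0.1021] shift [ 0.0046 -0.0063 -0.0021] turn [ 0.48 -1.08 -0.51] F [-0.   0.5 -3.6] M [-0.06 -0.05  0.01] q [0.44 0.33 1.78 0.   1.04 0.5 ] open 0.648
```

View pics/scene_14.png

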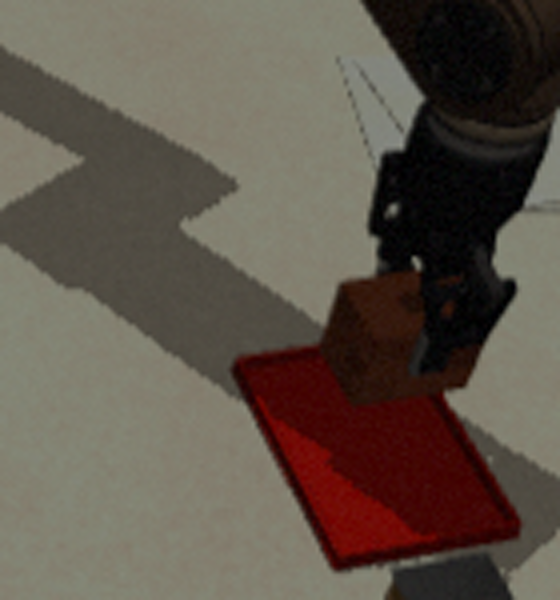

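View pics/top_14.png

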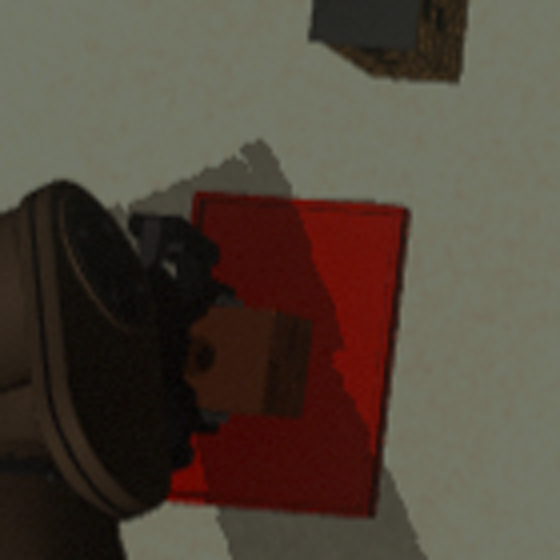

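move_arm:
  linear:
    - [0.0025,-0.003,0]
    - [0.002,-0.003,0]
    - [0,0,-0.008]
    - [0,0,-0.008]
    - [0,0,-0.008]
    - [0,0,0]
  twist:
    - [0.3,-0.6,-0.3]
    - [0.2,-0.5,-0.2]
    - [0,0,0]
    - [0,0,0]
    - [0,0,0]
    - [0,0,0]

```text
time: 17.73
eef_pos: [0.521, 0.34, 0.0746]
tcp_rot: [0.734, 0.679, -0.002, 0.001]
contact_force: [-1.3, -0.5, -5.0]
opening: 0.648
```

Run:
```python
from look import *
rem([.522,.348,.036],RT)
```

```text
t 17.73 pos [0.521  0.34   0.0746] shift [ 0.001   0.008  -0.0386] turn [ 0.19 -0.12  0.5 ] F [-1.3 -0.5 -5. ] M [-0.12  0.06 -0.02] q [ 0.42  0.35  1.82 -0.    0.97  0.5 ] open 0.648
```

move_arm:
  linear:
    - [0.0005,0.003,-0.004]
    - [0.0005,0.003,-0.006]
    - [0,0,-0.006]
    - [0,0,-0.006]
    - [0,0,-0.004]
    - [0,0,0]
  twist:
    - [0.1,-0.1,0.3]
    - [0.1,0,0.2]
    - [0,0,0]
    - [0,0,0]
    - [0,0,0]
    - [0,0,0]

```text
time: 18.23
eef_pos: [0.5215, 0.3464, 0.0444]
tcp_rot: [0.731, 0.682, -0.001, -0.001]
contact_force: [-0.6, -0.3, -4.5]
opening: 0.647
```

Run:
```python
from look import *
rem([.522,.348,.036],RT)
shot("15",dict(scene=(330,70,470,220),top=(50,150,190,290)))
```

```text
t 18.23 pos [0.5215 0.3464 0.0444] shift [ 0.0005  0.0016 -0.0084] turn [ 0.01 -0.12 -0.05] F [-0.6 -0.3 -4.5] M [-0.01  0.05 -0.01] q [0.42 0.4  1.81 0.   0.93 0.49] open 0.647
```

View pics/scene_15.png

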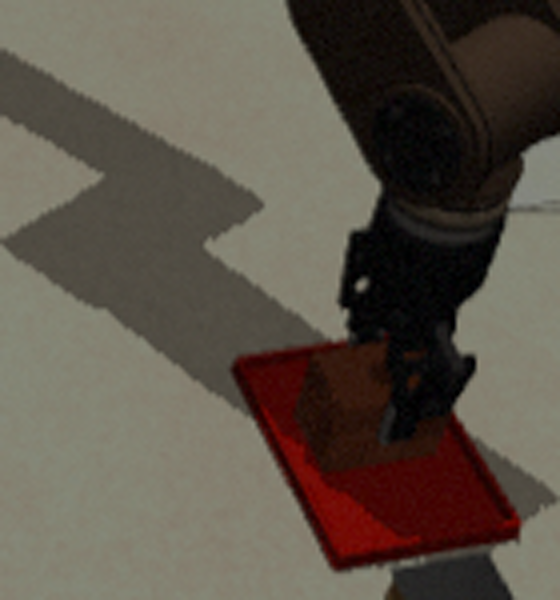

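move_arm:
  linear:
    - [0,0.0005,-0.003]
    - [0,0,-0.003]
    - [0,0,-0.0015]
    - [0,0,0]
  twist:
    - [0,0,0]
    - [0,0,0]
    - [0,0,0]
    - [0,0,0]

```text
time: 18.67
eef_pos: [0.523, 0.3477, 0.0386]
tcp_rot: [0.731, 0.682, 0.001, 0.0]
contact_force: [-0.0, -0.5, -3.1]
opening: 0.649
```

Run:
```python
from look import *
rem([.522,.348,.036],RT)
```

```text
t 18.67 pos [0.523  0.3477 0.0386] shift [-0.001   0.0003 -0.0026] turn [-0.09  0.1  -0.05] F [-0.  -0.5 -3.1] M [-0.01  0.01  0.02] q [0.43 0.41 1.81 0.   0.91 0.49] open 0.649
```

move_arm:
  linear:
    - [0,0,-0.0015]
    - [0,0,-0.0015]
    - [0,0,0]
  twist:
    - [0,0,0]
    - [0,0,0]
    - [0,0,0]

```text
time: 18.92
eef_pos: [0.5236, 0.348, 0.0364]
tcp_rot: [0.731, 0.682, 0.002, 0.0]
contact_force: [0.2, 0.3, -3.5]
opening: 0.649
```

Run:
```python
from look import *
rem([.522,.348,.036],RT)
```

```text
t 18.92 pos [0.5236 0.348  0.0364] shift [-0.0016  0.     -0.0004] turn [-0.12  0.16 -0.04] F [ 0.2  0.3 -3.5] M [ 0.01  0.01 -0.03] q [0.43 0.42 1.81 0.   0.91 0.49] open 0.649
```

move_arm:
  linear:
    - [0,0,-0.0015]
    - [0,0,-0.0015]
    - [0,0,0]
  twist:
    - [0,0,0]
    - [0,0,0]
    - [0,0,0]

```text
time: 19.17
eef_pos: [0.524, 0.3483, 0.0366]
tcp_rot: [0.731, 0.682, 0.001, 0.0]
contact_force: [-0.2, 0.1, -4.9]
opening: 0.648
```

Run:
```python
from look import *
rem([.522,.348,.036],RT)
```

```text
t 19.17 pos [0.524  0.3483 0.0366] shift [-0.002  -0.0003 -0.0006] turn [-0.08  0.1  -0.06] F [-0.2  0.1 -4.9] M [ 0.03 -0.03  0.04] q [0.43 0.42 1.81 0.   0.91 0.49] open 0.648
```

move_arm:
  linear:
    - [-0.001,0,-0.003]
    - [0,0,-0.003]
  twist:
    - [0,0,0]
    - [0,0,0]

```text
time: 19.33
eef_pos: [0.5244, 0.3486, 0.0361]
tcp_rot: [0.731, 0.683, 0.001, 0.0]
contact_force: [-8.9, -4.5, 17.2]
opening: 0.646
```

Run:
```python
from look import *
rem([.522,.348,.036],RT)
shot("16",dict(scene=(330,70,470,220),top=(50,150,190,290)))
rem([.522,.348,.036],RT)
```

```text
t 19.33 pos [0.5244 0.3486 0.0361] shift [-0.0024 -0.0006 -0.0001] turn [-0.03  0.08 -0.09] F [-8.9 -4.5 17.2] M [-0.8   2.15 -0.01] q [ 0.43  0.42  1.81 -0.    0.91  0.49] open 0.646
t 19.43 pos [0.5244 0.3486 0.0361] shift [-0.0024 -0.0006 -0.0001] turn [-0.04  0.09 -0.09] F [-5.7 -4.4 13.1] M [-0.66  1.53  0.05] q [ 0.43  0.42  1.81 -0.    0.91  0.49] open 0.648
```

View pics/scene_16.png

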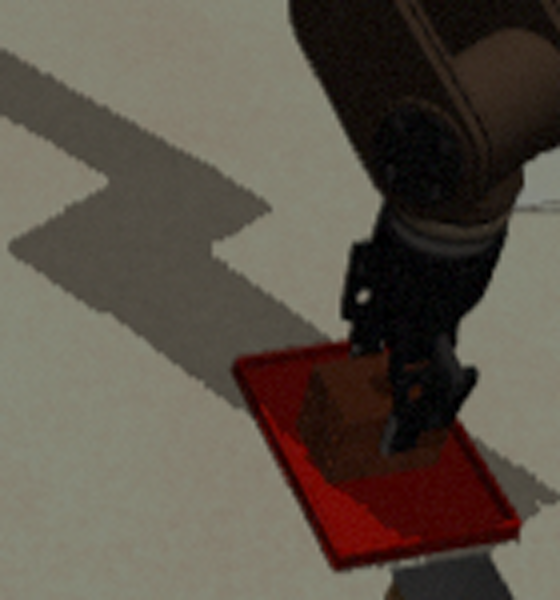

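Contact now clear (17 N up, falling). Relax the push, then open.

move_arm:
  linear:
    - [0,0,0]
    - [0,0,0]
  twist:
    - [0,0,0]
    - [0,0,0]

```text
time: 19.6
eef_pos: [0.5252, 0.3489, 0.0372]
tcp_rot: [0.731, 0.683, 0.002, 0.001]
contact_force: [0.7, -0.0, -3.6]
opening: 0.646
```

move_arm:
  linear:
    - [0,0,0]
    - [0,0,0]
    - [0,0,0]
    - [0,0,0]
    - [0,0,0]
    - [0,0,0]
  twist:
    - [0,0,0]
    - [0,0,0]
    - [0,0,0]
    - [0,0,0]
    - [0,0,0]
    - [0,0,0]
  grip: 1

```text
time: 20.1
eef_pos: [0.5277, 0.3501, 0.0382]
tcp_rot: [0.731, 0.682, 0.006, 0.002]
contact_force: [-0.4, -0.3, -0.8]
opening: 1.002
```

move_arm:
  linear:
    - [0,0,0.006]
    - [0,0,0.008]
    - [0,0,0.01]
    - [0,0,0.012]
    - [0,0,0.012]
    - [0,0,0.015]
    - [0,0,0.015]
    - [0,0,0.015]
    - [0,0,0.015]
    - [0,0,0.015]
    - [0,0,0]
  twist:
    - [0,0,0]
    - [0,0,0]
    - [0,0,0]
    - [0,0,0]
    - [0,0,0]
    - [0,0,0]
    - [0,0,0]
    - [0,0,0]
    - [0,0,0]
    - [0,0,0]
    - [0,0,0]

```text
time: 21.02
eef_pos: [0.5287, 0.3507, 0.1792]
tcp_rot: [0.731, 0.683, 0.01, 0.003]
contact_force: [1.1, 0.4, 1.3]
opening: 1.0
```

Run:
```python
from look import *
rem([.522,.348,.036],RT)
c=read_camera("scene");cv2.imwrite("pics/s17.png",c["img"])
cv2.imwrite("pics/s17b.png",np.hstack([cv2.resize(c["img"][130:230,370:470],(400,400),interpolation=2),cv2.resize(c["img"][170:270,200:300],(400,400),interpolation=2)]))
c=read_camera("top");cv2.imwrite("pics/t17.png",c["img"])
```

```text
t 21.02 pos [0.5287 0.3507 0.1792] shift [-0.0067 -0.0027 -0.1432] turn [-0.51  1.11 -0.09] F [1.1 0.4 1.3] M [-0.05  0.03  0.01] q [0.43 0.24 1.75 0.   1.13 0.49] open 1.0
```

View pics/s17b.png

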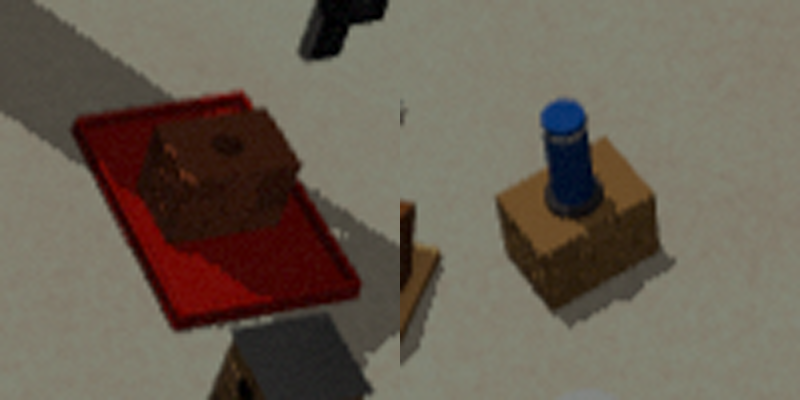

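View pics/t17.png

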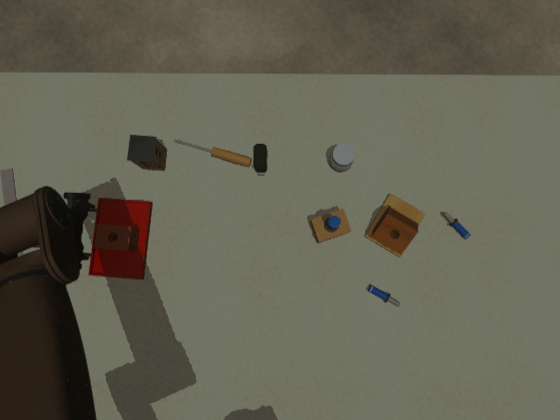

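Run:
```python
from look import *
c=read_camera("scene")
m=np.zeros((420,560),bool);m[150:200,395:450]=1
P,uv=cloud(c,m);s=(P[:,2]>.055)&(P[:,2]<.08);Q=P[s];A=np.c_[Q[:,:2]-Q[:,:2].mean(0),np.ones(len(Q))]
s2=Q[:,2]>.0615;print("rust top plane",np.linalg.lstsq(A[s2],Q[s2,2],rcond=None)[0].round(4),cv2.minAreaRect((Q[s2][:,:2]*1000).astype(np.float32)))
hsv=cv2.cvtColor(c["img"],cv2.COLOR_BGR2HSV)
m=np.zeros((420,560),bool);m[190:226,230:256]=1;m&=(hsv[...,0]>95)&(hsv[...,0]<130)&(hsv[...,1]>120)
P,_=cloud(c,m);print("handle z",np.percentile(P[:,2],[2,50,98]),len(P))
m=np.zeros((420,560),bool);m[200:250,215:275]=1
P,uv=cloud(c,m);h=hsv[uv[:,1],uv[:,0]];s=(P[:,2]>.054)&(P[:,2]<.066)&(h[:,0]<30);print("sand",np.median(P[s,2]),cv2.minAreaRect((P[s][:,:2]*1000).astype(np.float32)))
```

```text
rust top plane [-0.0056 -0.0003  0.0648] ((524.5148315429688, 347.1532897949219), (81.81420135498047, 61.26681137084961), 86.17732238769531)
handle z [0.06796161 0.10982981 0.13812911] 225
sand 0.06008592839338733 ((557.7661743164062, -158.7427978515625), (59.945594787597656, 81.88874053955078), 20.089500427246094)
```

All checks agree; handing in.

```bash
python3 -c "
from plant import *
print(sign_off())"
```

```text
the job is handed in; nothing more can be done
None
```

The job is handed in at about 21 s of the 61 s allowed. The sand-yellow block is the right one: the pin gauge stands fully home in it, and the rust-red block is upright in the red tray.

- **Gauge:** I drew it out of the leaning stand along the bore and tried it in the sand block first. It went past the 12 mm depth with no resistance until the collar was on the top. After I let go, the handle end measured about 0.138 m high, against 0.136 m expected for the collar being down.
- **Sand block:** it stayed upright where it was, with its centre within about 2 mm of the first measurement.
- **Rust block:** I did not try the gauge in it, since exactly one block is right and the sand one took the pin fully. The first top view also showed its hole narrowing. I lowered it onto the tray floor until the wrist force reached 17 N, eased off, then opened the jaws. Its top is level at 0.065 m, which is flat on the tray floor, and it is centred at about (0.524, 0.347).
- **Other things:** the last top view shows them where they started. The robot is clear of everything.

One reading disagreed: the force showed little change when the collar touched the sand block. I judged that contact by the arm no longer going down and by the pictures, and the handle height after release agreed.

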